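# Find the hidden catch of the small-finds case

### The arm

A 7-joint arm with a two-finger parallel gripper is mounted at the origin on the work surface. World frame = base frame: x ahead of the robot, y to its left, z up, the work surface at z = 0. Lengths are in m, angles in rad, forces in N, time in s.
With the tool pointing down it reaches from about 0.35 to 0.9 m from the base axis. Payload 19.9 kg.
Tool frame: the origin (TCP) lies at the very end of the fingers, on their centre line; the grasp point (between the pads) lies 19 mm behind it; z points along the fingers, x is the direction in which the jaws open and shut, and the axes are right-handed (so a half turn about z gives the same grasp; the last joint's range is limited). The gripper opens to 94 mm and grips with 3 to 60 N. Pads are 16 mm wide; open, the fingers measure 119 mm over their backs; the gripper's body (75 mm by 177 mm) begins 78 mm behind the grasp point.
Start: joints at [1.137, 0.417, -0.01, 1.614, 0.005, 1.111, -0.053], TCP at [0.239, -0.577, 0.205] pointing down, gripper open.
Joint ranges: [-2.81, 2.81], [-0.39, 2.02], [-1.27, 1.25], [0.06, 2.57], [-1.19, 4.33], [0.19, 2], [-2.82, 2.82]. Speed limits (rad/s): [1.89, 1.89, 2.39, 2.39, 3.01, 3.01, 3.01].

### API

Orientations are given as a rotation vector (axis times angle).
In Python, from plant import env, get_image, spot_in gives the robot as it stands.
- The arm moves only by the tool move_arm, never from a script. Its argument "series" is a list of rows, each a list of 6 numbers: the shift along the tool's x, y, z in units of 25 mm (1.0 is 25 mm), then the turn, a rotation vector about the tool's x, y, z in units of 0.1 rad (1.0 is 0.1 rad). In form: [[tx, ty, tz, ax, ay, az], ...]. A call has 1 to 8 rows; each row shifts and turns the commanded pose from where the row before left it, along the tool's axes as they then stand; what a row does not reach is not made up. A row lasts 1/12 s, in which the tool goes at most 41.7 mm and 7.16 degrees, less where a joint would pass 70% of its speed; a pose out of reach is approached as far as the arm can. A call with a number of a shift or a turn outside -1 to 1 is refused whole. A call with a gripper value outside its range is refused whole. "jaw" is the opening, from 0 (shut) to 1 (fully open), set as the call begins (left out, the last holds). The fingers move at their own pace and stop on an object; "grip_force" is the grip in N (left out, the last holds). Time passes only in rows, so rows that do not move let the fingers close. It gives the time, the measured TCP pose, the force and the opening at its end, in the units of the state.
- env.get_obs(): the state, without advancing time (a new reading comes with each control period).
- get_image(name): name is "scene" or "top" or "wrist"; returns a dict with "image" (480x640x3 uint8, red, green, blue), "depth" (480x640 float32, m along the optical axis (not along the pixel's ray), 0 where there is no reading), "mtx" (3x3 intrinsics, pixels), "rvec" (rotation vector, rad) and "tvec" (3), from world to camera coordinates, as OpenCV has them. Camera axes: x right, y down, z forward; pixel columns grow to the right and rows downward; lengths in m; the calibration is good to about 2 mm. A picture is of the moment at which its call begins.
- env.hand_in(): hands the job in, once; it reports no verdict.
Trained networks look in the newest picture that a camera, given by its name, has taken for a name from the list of things; names that differ only in an ending like _2 or _b are one class to them, and where a whole thing is asked for, a point or a joint stands for the part that bears it (a point fixed in the world has none). Each returns a list of dicts, best first, with "conf" (0 to 1); they miss things now and then, are a little off and sometimes report something else, mostly with a low value. They report only what shows in the picture. A call takes as long as a camera call.
- spot_in(camera, name): "position" ([column, row] in pixels, amid what is visible of it).
The state is a dict: "time": time; "joint_positions": joint angles; "qd": joint speeds; "joint_torque": joint torques, N m; "ee_pos": TCP position; "tcp_rot": TCP orientation; "ft_force": force on the tool from outside, world axes, zero at the start; "moment": the same for the moment, N m; "grip_width": finger opening in m.
Only numpy, scipy, OpenCV 4.12 (cv2) and the standard library are available. Lean on these libraries where they do the work, as an engineer would, in place of code of your own. Each camera call takes 0.05 s, during which the arm holds its last target.

### The job

The drawer of the low wooden finds case has no handle: it is held by a concealed catch, and one of the four round inlays in the case's top is its push button while the other three are solid. Feel over the inlays with closed fingertips, press the one that gives right in until the drawer springs open, then let it come back up and move clear. Only touch and press: pick nothing up, and leave the rosette, brush, jar and leaf where they are.

Things in the scene. Friction and masses are not known exactly. Their poses are not given: they have to be found in the camera images.
- case: low wooden case fixed to the bench, 240 (x) x 360 (y) x 90 mm high; origin at the centre of its underside, z up; the drawer front is its -x side (towards the robot). Its flat top has four round holes, 54 mm wide, in a row along y (pitch 80, at x -40 mm), each filled by a pale wooden inlay 52 mm wide, its face 2 mm below the top. All look alike: three are solid, one (it varies) is the catch's button
- inlay1 (a point): centre of the face of the first inlay, at case x -40, y +120, z 88 mm (leftmost seen from the robot). It marks the place on the case and does not move when pressed
- inlay2 (a point): the same for the second inlay, case y +40 mm
- inlay3 (a point): the same for the third inlay, case y -40 mm
- inlay4 (a point): the same for the fourth inlay, case y -120 mm (rightmost seen from the robot)
- catch (a joint): how far the button inlay is pushed in, straight down: 0 m at rest, 0.008 m at its stop. It is sprung: about 2 N starts it and 4.2 N brings it to the stop, and it comes back up when let go. It lets the drawer go at about 0.004 m
- drawer (a joint): how far the drawer is out: 0 m shut and held, 0.040 m sprung out to its stop towards the robot (it does so by itself within half a second once the catch is pushed in)
- rosette: loose plaster rosette, 57 mm across, 26 mm high, lying on the rear left part of the case's top; origin at the centre of its underside. Leave it alone
- brush: loose soft brush, 150 mm long, lying along y on the rear part of the case's top; leave it alone
- jar: loose closed jar, 54 mm diameter, 72 mm high, standing on the bench to the right of the case; origin at the centre of its underside. Leave it alone
- leaf: loose plaster leaf fragment about 80 mm long, 28 mm high, lying on the bench to the left of the case; leave it alone

How it is judged:
On the way:
1. the button inlay is pushed in (value of joint catch above 0.0035 m), for 0.05 s.
At the end, for the whole second after the job is handed in: The drawer has sprung out by more than 30 mm and is at rest, the button inlay is back up to within 1.5 mm, and the rosette, brush, jar and leaf are within 20 mm of where they were (value of joint drawer above 0.03 m and velocity of joint drawer between -0.02 and 0.02 m/s and value of joint catch below 0.0015 m and distance of each of rosette, brush, jar, leaf from where it was at the start of the episode below 0.02 m); the robot touches nothing.
It fails at once if the rosette, brush, jar or leaf is moved or lifted by more than 20 mm, or the jar is knocked over (distance of any of rosette, brush, jar, leaf from where it was at the start of the episode above 0.02 m or angle between jar's own z axis and vertical above 0.6 rad).
It also fails if it takes over 42 s, if anything falls off the work surface, if the arm or the gripper's body presses on something with over 40 N, if the wrist force passes 120 N, or if a joint passes its speed limit or range.

## Working session

There is one attempt and no reset: what is moved stays moved. The work goes in short steps, Python scripts to look and compute and a tool call to move; the robot and the scene stay as the last step left them, time stands still between calls to the robot, and variables do not carry over. Pictures are saved under pics/ and viewed, and the job is handed in when it is done.

Besides the shell and the picture viewer there is one more tool, called after "Call:" as a command line: name --pt "numbers of a row" for each row, then --argument value for the rest. move_arm: Moves the arm, as the interface text tells. Shifts and turns lie within -1 to 1; 1 stands for 25 mm of shift or 0.1 rad of turn. Its arguments: {"type":"object","properties":{"series":{"type":"array","items":{"type":"array","items":{"type":"number","minimum":-1,"maximum":1}}},"jaw":{"type":"number"},"grip_force":{"type":"number"}},"required":["series"]}

```bash
ls; mkdir -p pics
cat > h.py <<'E'
import numpy as np,cv2
from plant import env,get_image,spot_in
def look(cam,fn):
    d=get_image(cam); cv2.imwrite('pics/'+fn,d['image'][:,:,::-1]); return d
def w(d,u,v,dep=None):
    R=cv2.Rodrigues(np.array(d['rvec'],float))[0]; K=np.array(d['mtx'])
    r=int(round(v));c=int(round(u))
    if dep is None:
        p=d['depth'][r-2:r+3,c-2:c+3]; dep=np.median(p[p>0])
    pc=np.linalg.inv(K)@np.array([u,v,1])*dep
    return R.T@(pc-np.array(d['tvec']).ravel())
def wz(d,u,v,z):
    R=cv2.Rodrigues(np.array(d['rvec'],float))[0]; K=np.array(d['mtx'])
    c=-R.T@np.array(d['tvec']).ravel(); r=R.T@np.linalg.inv(K)@np.array([u,v,1])
    return c+r*(z-c[2])/r[2]
E
python3 - <<'E'
from h import *
np.set_printoptions(precision=4,suppress=True)
d=look('top','t1.png')
for n in ['inlay1','inlay2','inlay3','inlay4','case','rosette','brush','jar','leaf']:
    for s in spot_in('top',n)[:4]: print(n,s, w(d,*s['position']))
s=look('scene','s1.png')
o=env.get_obs(); print(o)
E
```

```text
pics
inlay1 {'position': [381.6, 235.5], 'conf': 0.68} [ 0.617  -0.0547  0.0902]
inlay2 {'position': [381.6, 235.5], 'conf': 0.68} [ 0.617  -0.0547  0.0902]
inlay3 {'position': [381.6, 235.5], 'conf': 0.68} [ 0.617  -0.0547  0.0902]
inlay4 {'position': [381.6, 235.5], 'conf': 0.68} [ 0.617  -0.0547  0.0902]
case {'position': [384.6, 235.4], 'conf': 0.7} [ 0.6172 -0.0599  0.0906]
rosette {'position': [337.8, 171.5], 'conf': 0.96} [0.7224 0.0236 0.1146]
rosette {'position': [240.5, 176.7], 'conf': 0.46} [0.7256 0.2013 0.0253]
brush {'position': [438.5, 194.0], 'conf': 0.76} [ 0.6884 -0.1489  0.109 ]
brush {'position': [388.5, 236.5], 'conf': 0.48} [ 0.6155 -0.0667  0.0898]
jar {'position': [543.5, 231.7], 'conf': 0.73} [ 0.6311 -0.3415  0.0717]
leaf {'position': [237.7, 176.3], 'conf': 0.57} [0.7262 0.2064 0.0258]
leaf {'position': [386.8, 231.9], 'conf': 0.52} [ 0.6235 -0.0637  0.0895]
{'time': 0.55, 'joint_positions': array([ 1.1365,  0.4174, -0.0103,  1.6136,  0.0047,  1.1107, -0.0531]), 'qd': array([-0.0009, -0.0008,  0.002 , -0.0008, -0.0005, -0.0022,  0.0008]), 'joint_torque': array([ -0.0022, -85.0599,   0.6369, -42.6115,  -0.0489,   0.0139,
         0.0001]), 'ee_pos': array([ 0.2392, -0.5774,  0.2054]), 'tcp_rot': array([-2.6121,  1.7453,  0.0002]), 'ft_force': array([ 0.3734, -0.4509,  0.3851]), 'moment': array([ 0.0016, -0.0658, -0.0043]), 'grip_width': 0.09406583832311026}
```

View pics/t1.png

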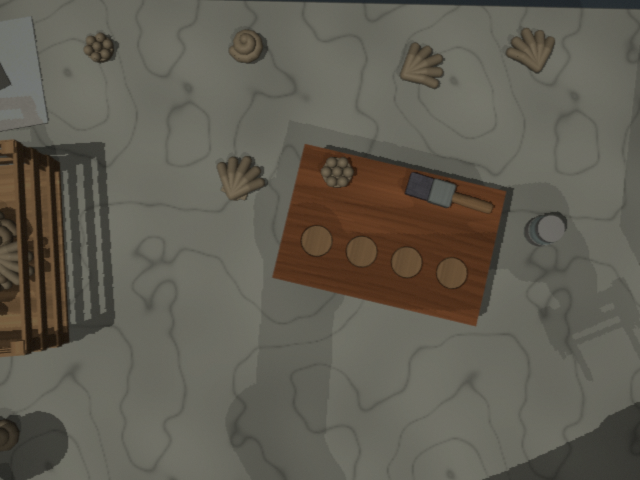

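View pics/s1.png

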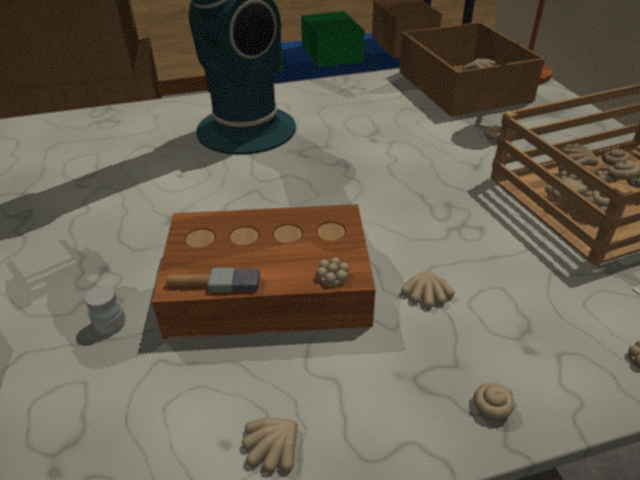

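The top view shows the four inlays at about (316,241), (361,252), (406,263) and (452,273). The case is turned about -13°, and the jar is at (545,230).

Run:
```python
from h import *
np.set_printoptions(precision=4,suppress=True)
d=look('top','t2.png')
g=cv2.GaussianBlur(cv2.cvtColor(d['image'],cv2.COLOR_RGB2GRAY),(3,3),0)
c=cv2.HoughCircles(g[225:295,290:480],cv2.HOUGH_GRADIENT,1,30,param1=80,param2=12,minRadius=13,maxRadius=19)
print(c)
o=env.get_obs();R=cv2.Rodrigues(o['tcp_rot'])[0];print(R)
P=[]
for u,v in [(316,241),(361,252),(406,263),(452,273)]:
    q=wz(d,u,v,.088);P.append(q);print(w(d,u,v),q,R.T@(q-o['ee_pos'])/.025)
print(np.linalg.norm(np.diff(P,axis=0),axis=1))
if c is not None:
  for u,v,r in c[0]: print(wz(d,u+290,v+225,.088),r)
```

```text
[[[161.5  47.5  14.7]
  [ 71.5  25.5  14.1]
  [ 26.5  15.5  14. ]
  [116.5  36.5  14. ]]]
[[ 0.3828 -0.9238 -0.0001]
 [-0.9238 -0.3828  0.0001]
 [-0.0001  0.     -1.    ]]
[0.6052 0.0584 0.0883] [0.6053 0.0584 0.088 ] [-17.8898 -23.2618   4.6975]
[ 0.5878 -0.0197  0.0883] [ 0.5878 -0.0198  0.088 ] [-15.2678 -21.4204   4.6973]
[ 0.5704 -0.0978  0.0884] [ 0.5704 -0.0978  0.088 ] [-12.6501 -19.5818   4.697 ]
[ 0.5548 -0.1774  0.0881] [ 0.5548 -0.1775  0.088 ] [ -9.9463 -17.7851   4.6968]
[0.0801 0.08   0.0812]
[ 0.5556 -0.1766  0.088 ] 14.7
[ 0.5904 -0.0206  0.088 ] 14.1
[0.6061 0.0576 0.088 ] 14.0
[ 0.573  -0.0986  0.088 ] 14.0
```

Call:
move_arm --pt "-0.4 -0.74 0 0 0 0" --pt "-0.4 -0.74 0 0 0 0" --pt "-0.4 -0.74 0 0 0 0" --pt "-0.4 -0.74 0 0 0 0" --pt "-0.4 -0.74 0 0 0 0" --pt "-0.4 -0.74 0 0 0 0" --pt "-0.4 -0.74 0 0 0 0" --pt "-0.4 -0.74 0 0 0 0" --jaw 0 --grip_force 20

```text
time: 1.27
ee_pos: [0.3459, -0.446, 0.2055]
tcp_rot: [2.612, -1.745, 0.0]
ft_force: [0.2, 0.4, -0.2]
grip_width: 0.0439
```

Call:
move_arm --pt "-0.4 -0.74 0 0 0 0" --pt "-0.4 -0.74 0 0 0 0" --pt "-0.4 -0.74 0 0 0 0" --pt "-0.4 -0.74 0 0 0 0" --pt "-0.4 -0.74 0 0 0 0" --pt "-0.4 -0.74 0 0 0 0" --pt "-0.4 -0.74 0 0 0 0" --pt "-0.4 -0.74 0 0 0 0"

```text
time: 1.93
ee_pos: [0.452, -0.3154, 0.2055]
tcp_rot: [-2.612, 1.745, -0.0]
ft_force: [-0.1, -0.4, 0.0]
grip_width: 0.0008
```

Call:
move_arm --pt "-0.4 -0.74 0 0 0 0" --pt "-0.4 -0.74 0 0 0 0" --pt "-0.4 -0.74 0 0 0 0" --pt "-0.4 -0.74 0 0 0 0" --pt "-0.4 -0.74 0 0 0 0" --pt "-0.4 -0.74 0 0 0 0" --pt "-0.4 -0.74 0 0 0 0" --pt "0 0 0 0 0 0"

```text
time: 2.6
ee_pos: [0.5465, -0.1982, 0.2055]
tcp_rot: [-2.615, 1.738, -0.0]
ft_force: [1.0, 0.3, -0.3]
grip_width: 0.0007
```

```bash
cat > rel.py <<'E'
from h import *
np.set_printoptions(precision=3,suppress=True)
P=[[.6057,.058,.088],[.589,-.0202,.088],[.5717,-.0982,.088],[.5552,-.177,.088]]
o=env.get_obs();R=cv2.Rodrigues(o['tcp_rot'])[0];print(o['time'],o['ee_pos'],o['tcp_rot'],o['ft_force'],o['grip_width'])
for p in P: print(R.T@(np.array(p)-o['ee_pos'])/.025)
E
python3 rel.py
```

```text
2.6 [ 0.546 -0.198  0.205] [-2.615  1.738 -0.   ] [ 0.957  0.318 -0.33 ] 0.0007371406294805303
[-8.528 -6.142  4.716]
[-5.902 -4.316  4.711]
[-3.293 -2.47   4.706]
[-0.642 -0.642  4.701]
```

Call:
move_arm --pt "-0.32 -0.32 0.5 0 0 0" --pt "-0.32 -0.32 0.8 0 0 0" --pt "0 0 0.9 0 0 0" --pt "0 0 0.8 0 0 0" --pt "0 0 0.6 0 0 0" --pt "0 0 0.4 0 0 0" --pt "0 0 0.3 0 0 0" --pt "0 0 0 0 0 0"

```text
time: 3.27
ee_pos: [0.5521, -0.1811, 0.0965]
tcp_rot: [2.611, -1.745, -0.003]
ft_force: [0.1, -0.1, -0.7]
grip_width: 0.0004
```

Run:
```python
from rel import *
look('wrist','w1.png');look('scene','s2.png')
```

```text
3.2667 [ 0.552 -0.181  0.096] [ 2.611 -1.745 -0.003] [ 0.06  -0.122 -0.731] 0.00037861660215201696
[-8.017 -5.637  0.341]
[-5.382 -3.824  0.341]
[-2.764 -1.991  0.34 ]
[-0.104 -0.176  0.34 ]
```

View pics/s2.png

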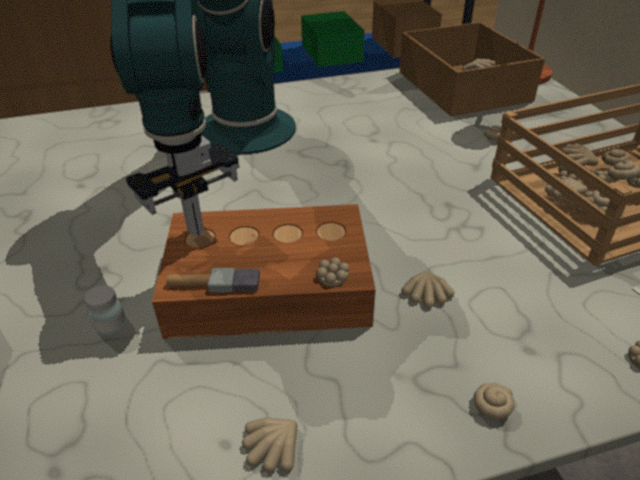

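Fingertips are closed and sit over the rightmost inlay at (200,240). Now I'll feel downwards slowly.

Call:
move_arm --pt "-0.1 -0.16 0.1 0 0 0" --pt "0 0 0.1 0 0 0" --pt "0 0 0.06 0 0 0" --pt "0 0 0.04 0 0 0" --pt "0 0 0.04 0 0 0" --pt "0 0 0 0 0 0"

```text
time: 3.87
ee_pos: [0.5556, -0.1774, 0.0893]
tcp_rot: [2.612, -1.745, -0.0]
ft_force: [0.6, -0.5, 0.7]
grip_width: 0.0006
```

Call:
move_arm --pt "0 0 0.03 0 0 0" --pt "0 0 0.03 0 0 0" --pt "0 0 0 0 0 0"

```text
time: 4.12
ee_pos: [0.5557, -0.1774, 0.0883]
tcp_rot: [2.612, -1.745, 0.0]
ft_force: [-1.5, 1.2, 6.0]
grip_width: 0.0006
```

Call:
move_arm --pt "0 0 0.04 0 0 0" --pt "0 0 0 0 0 0"

```text
time: 4.28
ee_pos: [0.5558, -0.1774, 0.0882]
tcp_rot: [2.612, -1.745, 0.001]
ft_force: [-9.1, 2.1, 21.9]
grip_width: 0.0006
```

Inlay 4 is solid: 22 N and it doesn't give. On to inlay 3.

Call:
move_arm --pt "0 0 -0.3 0 0 0" --pt "0 0 -0.4 0 0 0" --pt "-0.65 -0.46 0 0 0 0" --pt "-0.65 -0.46 0 0 0 0" --pt "-0.65 -0.46 0 0 0 0" --pt "-0.65 -0.46 0 0 0 0" --pt "0 0 0.1 0 0 0" --pt "0 0 0 0 0 0"

```text
time: 4.95
ee_pos: [0.5735, -0.0987, 0.1021]
tcp_rot: [-2.614, 1.743, 0.0]
ft_force: [-0.3, -0.6, 0.2]
grip_width: 0.0006
```

```bash
python3 rel.py
```

```text
4.95 [ 0.573 -0.099  0.102] [-2.614  1.743  0.   ] [-0.306 -0.581  0.203] 0.0006151511300186911
[-5.292 -3.6    0.567]
[-2.661 -1.781  0.566]
[-0.047  0.058  0.565]
[2.609 1.879 0.564]
```

Call:
move_arm --pt "0 0 0.2 0 0 0" --pt "0 0 0.15 0 0 0" --pt "0 0 0.1 0 0 0" --pt "0 0 0.05 0 0 0" --pt "0 0 0.04 0 0 0" --pt "0 0 0.04 0 0 0" --pt "0 0 0 0 0 0"

```text
time: 5.53
ee_pos: [0.5731, -0.1001, 0.0882]
tcp_rot: [2.611, -1.746, -0.0]
ft_force: [-7.3, 0.4, 15.4]
grip_width: 0.0007
```

Call:
move_arm --pt "0 0 0.03 0 0 0" --pt "0 0 0 0 0 0"

```text
time: 5.7
ee_pos: [0.5732, -0.1001, 0.0882]
tcp_rot: [2.611, -1.746, 0.0]
ft_force: [-11.5, 0.2, 27.4]
grip_width: 0.0008
```

Inlay 3 is solid too. On to inlay 2.

Call:
move_arm --pt "0 0 -0.3 0 0 0" --pt "0 0 -0.4 0 0 0" --pt "-0.66 -0.45 0 0 0 0" --pt "-0.66 -0.45 0 0 0 0" --pt "-0.66 -0.45 0 0 0 0" --pt "-0.66 -0.45 0 0 0 0" --pt "0 0 0.1 0 0 0" --pt "0 0 0 0 0 0"

```text
time: 6.37
ee_pos: [0.5897, -0.0205, 0.1018]
tcp_rot: [-2.614, 1.743, 0.0]
ft_force: [0.3, -0.3, 0.4]
grip_width: 0.0005
```

```bash
python3 rel.py
```

```text
6.3667 [ 0.59  -0.02   0.102] [-2.614  1.743  0.   ] [ 0.324 -0.323  0.361] 0.0005427776221969584
[-2.652 -1.797  0.553]
[-0.021  0.022  0.552]
[2.593 1.86  0.55 ]
[5.249 3.681 0.549]
```

Call:
move_arm --pt "0 0 0.2 0 0 0" --pt "0 0 0.15 0 0 0" --pt "0 0 0.1 0 0 0" --pt "0 0 0.05 0 0 0" --pt "0 0 0.04 0 0 0" --pt "0 0 0.04 0 0 0" --pt "0 0 0 0 0 0"

```text
time: 6.95
ee_pos: [0.5896, -0.0218, 0.0872]
tcp_rot: [2.612, -1.746, 0.0]
ft_force: [-1.1, -0.3, 0.6]
grip_width: 0.0004
```

Call:
move_arm --pt "0 0 0.03 0 0 0" --pt "0 0 0 0 0 0"

```text
time: 7.12
ee_pos: [0.5897, -0.0216, 0.0865]
tcp_rot: [-2.612, 1.745, -0.0]
ft_force: [-1.5, -0.5, 2.5]
grip_width: 0.0004
```

This one gives, at 2.5 N and below face level. I'll press it in about 6–7 mm.

Call:
move_arm --pt "0 0 0.06 0 0 0" --pt "0 0 0.06 0 0 0" --pt "0 0 0.05 0 0 0" --pt "0 0 0.04 0 0 0" --pt "0 0 0 0 0 0" --pt "0 0 0 0 0 0"

```text
time: 7.62
ee_pos: [0.5898, -0.0214, 0.0812]
tcp_rot: [-2.612, 1.745, -0.0]
ft_force: [0.3, -2.7, 3.7]
grip_width: 0.0002
```

Call:
move_arm --pt "0 0 0 0 0 0" --pt "0 0 0 0 0 0" --pt "0 0 0 0 0 0" --pt "0 0 0 0 0 0"

```text
time: 7.95
ee_pos: [0.5897, -0.0214, 0.0813]
tcp_rot: [-2.612, 1.745, -0.0]
ft_force: [1.7, -2.7, 4.4]
grip_width: 0.0003
```

Call:
move_arm --pt "0 0 -0.2 0 0 0" --pt "0 0 -0.4 0 0 0" --pt "0 0 -0.8 0 0 0" --pt "0 0 -0.9 0 0 0" --pt "0 0 -0.9 0 0 0" --pt "0 0 -0.9 0 0 0" --pt "0 0 -0.5 0 0 0" --pt "0 0 0 0 0 0"

```text
time: 8.62
ee_pos: [0.5907, -0.0211, 0.1993]
tcp_rot: [-2.611, 1.744, -0.005]
ft_force: [0.6, -0.2, 0.3]
grip_width: 0.0007
```

Call:
move_arm --pt "0.4 0.74 0 0 0 0" --pt "0.4 0.74 0 0 0 0" --pt "0.4 0.74 0 0 0 0" --pt "0.4 0.74 0 0 0 0" --pt "0.4 0.74 0 0 0 0" --pt "0.4 0.74 0 0 0 0" --pt "0.4 0.74 0 0 0 0" --pt "0 0 0 0 0 0"

```text
time: 9.28
ee_pos: [0.4942, -0.1386, 0.1954]
tcp_rot: [2.608, -1.749, -0.002]
ft_force: [-0.3, -0.2, 0.2]
grip_width: 0.001
```

Run:
```python
from rel import *
d=look('top','t3.png');look('scene','s3.png')
for n in ['rosette','brush','jar','leaf']:
    for s in spot_in('top',n)[:2]: print(n,s, w(d,*s['position']))
for u,v in [(316,241),(361,252),(406,263),(452,273)]: print(w(d,u,v))
```

```text
9.2833 [ 0.494 -0.139  0.195] [ 2.608 -1.749 -0.002] [-0.29  -0.163  0.205] 0.0009651880476685473
[-5.584 -7.121  4.284]
[-2.943 -5.316  4.287]
[-0.318 -3.493  4.29 ]
[ 2.348 -1.687  4.293]
rosette {'position': [336.4, 169.3], 'conf': 0.84} [0.726 0.026 0.115]
brush {'position': [438.6, 194.3], 'conf': 0.63} [ 0.688 -0.149  0.111]
brush {'position': [375.5, 236.7], 'conf': 0.35} [ 0.615 -0.044  0.089]
jar {'position': [546.1, 229.1], 'conf': 0.62} [ 0.636 -0.346  0.072]
leaf {'position': [237.0, 175.4], 'conf': 0.57} [0.728 0.208 0.027]
[0.605 0.058 0.087]
[ 0.588 -0.02   0.087]
[ 0.57  -0.098  0.088]
[ 0.555 -0.177  0.088]
```

View pics/t3.png

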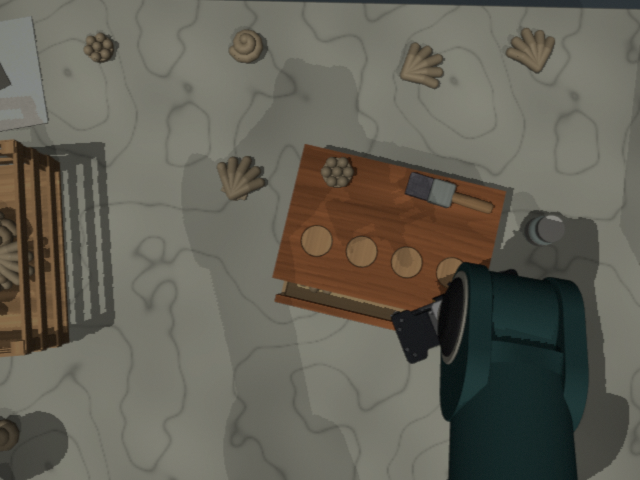

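The drawer is out: its front edge now runs from about (276,299), with the case edge at (274,277). The inlays are level again and the loose items haven't moved. I'll measure how far the drawer is out, then hand in.

Run:
```python
from h import *
d=get_image('top')
a=wz(d,274,277,.09)
for v in range(270,318,3): 
    p=w(d,310,v); print(v,p.round(3))
```

```text
270 [0.555 0.068 0.09 ]
273 [0.55  0.068 0.09 ]
276 [0.545 0.067 0.089]
279 [0.539 0.067 0.089]
282 [0.534 0.067 0.09 ]
285 [0.529 0.067 0.09 ]
288 [0.523 0.068 0.035]
291 [0.518 0.069 0.013]
294 [0.512 0.069 0.011]
297 [0.507 0.068 0.011]
300 [0.501 0.068 0.012]
303 [0.498 0.067 0.074]
306 [0.493 0.067 0.075]
309 [0.487 0.067 0.072]
312 [0.479 0.068 0.   ]
315 [0.473 0.068 0.   ]
```

Run:
```python
from plant import env
o=env.get_obs();print(o['time'],o['ft_force'],abs(o['qd']).max());print(env.hand_in())
```

```text
9.6333 [0.62298091 0.25358029 0.42178319] 0.002919944870371589
the job is handed in; nothing more can be done
None
```

The drawer is open and the job is handed in; inlay 2, second from the left, was the button. I felt inlay 4, then 3, then 2 with closed fingertips, and never needed to touch inlay 1.

- **Solid inlays:** inlays 4 and 3 held at 22 N and 27 N without moving.
- **Button:** inlay 2 gave at about 2.5 N. I pressed it in about 7 mm (about 4 N), held it there for roughly half a second, then lifted away and moved clear.

Last checks before handing in, at about 9.6 s:
- **Drawer:** the depth image puts it about 40 mm out. I took no direct reading of its speed, but it had over a second to settle.
- **Inlay 2:** its face is back at about z 87 mm, within about 1 mm of where it started.
- **Loose items:** the rosette, brush, jar and leaf are where they were. Network positions shifted by up to about 7 mm (jar); the pictures show no movement.
- **Arm:** standing still, with less than 1 N on the wrist and clear of the case.

No check failed or disagreed, but `hand_in` gives no verdict.

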